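# Park the glue pot and open the latched needle box

## Task

On the dispensing bench, slide the covered glue pot along its plate, without lifting or tipping it, from the ring beside the box into the other ring, so that the box lid has room to swing. Then pull up the recessed paddle in the lid to trip its latch, raise the lid with the paddle still pulled, and swing the lid over until it leans right back against its stop. Leave the tray, jar and screwdriver where they are.

Things in the scene. Friction and masses are not known exactly. Their poses are not given: they have to be found in the camera images.
- box: White sheet-metal box, 200 x 200 x 80 mm high, fixed to the bench, walls 5 mm, open on top under its lid. Origin: centre of its underside, on the bench; x, y level along its sides, z up. The lid hinge runs along x on the upper edge of the +y wall; the plate with the pot lies beyond that wall.
- lid_hinge (a point): Middle of the lid's hinge line: 100 mm to box +y, 80 mm above the bench, on the lid's underside. Turns with the lid: at lid value 0 its axes are the box's; the lid then extends from it to -y.
- lid (a joint): Lid angle, rad: 0 shut (level), 1.57 upright, 2.1 leaning back on its stop; as it opens its free -y edge rises and goes over to +y. Lid 210 x 210 mm, 6 mm thick, 0.45 kg. Stiff friction hinge (0.8 N m): it stays at any angle where it is left. Latched shut until the paddle is pulled (about 7 mm of play at its free edge).
- pocket (a point): Centre of the open finger pocket, level with the lid's top face, 163 mm from the hinge line. The pocket (54 mm long along box y, 90 mm wide along x) is the open half of a steel dish let into the lid from 85 to 190 mm from the hinge line; the paddle roofs the other half. Dish floor 40 mm below the lid's top; on the lid's underside the dish stands out 37 mm.
- lid_front (a point): Middle of the lid's free edge, 210 mm from the hinge line, half-way through its 6 mm thickness.
- paddle (a joint): Paddle angle relative to the lid, rad: 0 flush with the lid, 0.7 fully pulled (stop); its free edge swings up. Sprung to return: 3 N at its edge at first, 6.5 N at the stop. The latch trips at about 0.35; if let go before the lid has risen about 25 mm at the paddle, it latches again.
- paddle_edge (a point): Middle of the paddle's free edge. Paddle: dark steel plate 76 mm wide (box x), 50 mm long, 6 mm thick, top flush with the lid, pivoted along box x at 85 mm from the lid hinge line; this edge faces box -y over the pocket, 135 mm from the hinge line. 34 mm of clear space lies under it: a fingertip slanting towards +y can hook under the edge and lift it.
- pot_knob (a point): Centre of the black knob (28 mm diameter, 36 mm tall, upright) on top of the steel glue pot; the pot is one rigid closed piece, 90 mm diameter, body 120 mm tall, knob on top of that, about 0.5 kg, with a low-friction foot (coefficient about 0.3 on the plate). This point is 138 mm above the pot's foot, which rests on the plate. z is up along the pot's axis.
- ring_near (a point): Centre of the black ring outline (inside diameter 108 mm) next to the box, on the top face of the aluminium plate (140 x 244 x 6 mm, fixed to the bench); the pot starts here, where it blocks the lid from opening fully.
- ring_far (a point): Centre of the equal ring outline 125 mm farther from the box along the plate, on its top face, where the pot must go.
- tray: Orange parts tray, 110 x 150 x 35 mm, loose; origin at the centre of its underside. Bystander.
- jar: Closed jar, 60 mm diameter, 85 mm tall, loose; origin at the centre of its underside. Bystander.
- driver: Screwdriver with black handle, lying loose on the bench near the robot side of the plate. Bystander.
There are look-alikes about, which are no part of the job. Leave any pink or red look-alike of the part that bears pot_knob alone.

How it is judged:
On the way, in this order (a step that is already met when the one before it is completed fails the run):
1. the pot stands in the far ring, lid still shut (horizontal distance between pot_knob and ring_far below 0.012 m and angle between pot_knob's own z axis and vertical below 0.1 rad and linear speed of pot below 0.02 m/s and value of joint lid below 0.06 rad), for 0.2 s.
2. the paddle is pulled and the lid rises with it (value of joint paddle above 0.35 rad and value of joint lid above 0.12 rad), for 0.1 s.
At the end, for the whole second after the job is handed in: The lid leans back at least 1.98 rad open (stop at 2.1) and is at rest, the paddle has sprung back, and the pot stands upright on the plate with its axis within 12 mm of the centre of the far ring (horizontal distance between pot_knob and ring_far below 0.012 m and angle between pot_knob's own z axis and vertical below 0.1 rad and value of joint lid above 1.98 rad and velocity of joint lid below 0.05 rad/s and value of joint paddle below 0.15 rad and linear speed of pot below 0.02 m/s); the robot touches nothing.
It fails at once if the pot is lifted off its plate (height (world z) of pot_knob above 0.154 m).
It fails at once if the pot is tipped (angle between pot_knob's own z axis and vertical above 0.25 rad).
It fails at once if the orange tray is disturbed (distance of tray from where it was at the start of the episode above 0.03 m).
It fails at once if the glass jar is disturbed (distance of jar from where it was at the start of the episode above 0.03 m).
It fails at once if the screwdriver is disturbed (distance of driver from where it was at the start of the episode above 0.03 m).
It also fails if it takes over 69 s, if anything falls off the work surface, if the arm or the gripper's body presses on something with over 40 N, if the wrist force passes 120 N, or if a joint passes its speed limit or range.

## Robot

A 6-joint arm with a two-finger parallel gripper is mounted at the origin on the work surface. World frame = base frame: x ahead of the robot, y to its left, z up, the work surface at z = 0. Lengths are in m, angles in rad, forces in N, time in s.
With the tool pointing down it reaches from about 0.3 to 0.875 m from the base axis. Payload 6.4 kg.
Tool frame: the origin (TCP) lies at the centre of the arm's flange, where the gripper is bolted on; the fingertips stand 173 mm ahead of it and the grasp point (between the pads) lies 155 mm ahead of it (ctrl.pinch_z is the distance from the TCP to the grasp point, in m); z points along the fingers, y is the direction in which the jaws open and shut (so a half turn about z gives the same grasp; the last joint's range is limited). The gripper opens to 85 mm and grips with 20 to 120 N. Pads are 22 mm wide; open, the fingers measure 114 mm over their backs; the gripper's body (76 mm by 85 mm) begins 54 mm behind the grasp point. The pads swing forward as they close: fully open they stand 13 mm farther back than shut.
Start: joints at [1.029, 0.181, 1.607, -0, 1.354, -0.206], TCP at [0.189, 0.543, 0.405] pointing down, gripper open.
Joint ranges: [-2.99, 2.99], [-0.89, 2.07], [0.3, 2.58], [-1.14, 4.28], [0, 2.63], [-3.12, 3.12]. Speed limits (rad/s): [2.57, 2.57, 3.01, 3.14, 3.14, 3.14].

## Interface

Orientations are given as a unit quaternion [w, x, y, z].
In Python, from bench import ctrl gives the robot as it stands.
- The arm moves only by the tool drive_tool, never from a script. Its argument "commands" is a list that holds one entry, the list of rows, each a list of 7 numbers: the shift along the tool's x, y, z in units of 50 mm (1.0 is 50 mm), then the turn, a rotation vector about the tool's x, y, z in units of 8 degrees (1.0 is 8 degrees), then the closure in counts, from 0 (fully open) to 255 (shut). A call has 1 to 10 rows; each row shifts and turns the commanded pose from where the row before left it, along the tool's axes as they then stand; what a row does not reach is not made up. A row lasts 1/10 s, in which the tool goes at most 50 mm and 8.59 degrees, less where a joint would pass 70% of its speed; a pose out of reach is approached as far as the arm can. A call is refused whole if a number of a shift passes 1 or a number of a turn 1, either way. A call with a gripper value outside its range is refused whole. The fingers move at their own pace and stop on an object; the grip force is fixed at half the most. Time passes only in rows, so rows that do not move let the fingers close. It gives the time, the measured TCP pose, the force and the opening at its end, in the units of the state.
- ctrl.get_obs(): the state, without advancing time (a new reading comes with each control period).
- ctrl.camera(name): name is "scene" or "top" or "wrist"; returns a dict with "pixels" (480x640x3 uint8, red, green, blue), "depth" (480x640 float32, m along the optical axis (not along the pixel's ray), 0 where there is no reading), "intrinsics" (3x3 intrinsics, pixels), "R" (3x3) and "t" (3): a world point X has camera coordinates R X + t; the wrist camera has in their place "tool_from_camera" (4x4, takes a point from camera to tool coordinates, whose origin is the TCP and whose axes are the flange's). Camera axes: x right, y down, z forward; pixel columns grow to the right and rows downward; lengths in m; the calibration is good to about 2 mm. The wrist camera is an equidistant fisheye: a pixel r from the principal point sees the ray r / f radians off the axis. A picture is of the moment at which its call begins: read the wrist's pose just before it.
- ctrl.hand_in(): hands the job in, once; it reports no verdict.
The state is a dict: "time_s": time; "q": joint angles; "dq": joint speeds; "joint_efforts": joint torques, N m; "eef_pos": TCP position; "eef_rot": TCP orientation; "wrist_force": force on the tool from outside, world axes, zero at the start; "torque": the same for the moment, N m; "opening": opening from 0.0 (shut) to 1.0 (fully open).
Only numpy, scipy, OpenCV 4.12 (cv2) and the standard library are available. Lean on these libraries where they do the work, as an engineer would, in place of code of your own. Each camera call takes 0.05 s, during which the arm holds its last target. There are 200 camera calls.

## Working session

There is one attempt and no reset: what is moved stays moved. The work goes in short steps, Python scripts to look and compute and a tool call to move; the robot and the scene stay as the last step left them, time stands still between calls to the robot, and variables do not carry over. Pictures are saved under pics/ and viewed, about 8 in all and at most 12, crops included, and the job is handed in when it is done.

Besides the shell and the picture viewer there is one more tool, called after "Call:" by a JSON object that holds its "name" and its "arguments", one argument or row to a line. drive_tool: Moves the arm, as the interface text tells. Its arguments: {"type":"object","properties":{"commands":{"type":"array","items":{"type":"array","items":{"type":"array","items":{"type":"number"}}}}},"required":["commands"]}

```bash
ls; mkdir -p pics; python3 - <<'E'
from bench import ctrl
import cv2,numpy as np
print(ctrl.get_obs())
for n in ("scene","top"):
    c=ctrl.camera(n); np.savez(f"pics/{n}0.npz",**{k:v for k,v in c.items() if k!="name"})
    cv2.imwrite(f"pics/{n}0.png",c["pixels"][:,:,::-1]); print(n,c["intrinsics"],c["R"],c["t"])
a=cv2.imread("pics/scene0.png");b=cv2.imread("pics/top0.png")
E
```

```text
pics
{'time_s': 0.0, 'q': array([ 1.02873617e+00,  1.81524000e-01,  1.60801857e+00,  2.52181269e-05,
        1.35380451e+00, -2.06287601e-01]), 'dq': array([-0.00040838, -0.00027491, -0.0014608 ,  0.00055286, -0.0021886 ,
       -0.00046711]), 'joint_efforts': array([ 8.71266093e-04, -4.44877625e+01, -3.51334977e+01, -2.08412912e-04,
        9.25006141e-03,  4.04776671e-06]), 'eef_pos': array([0.18929828, 0.54267199, 0.40378837]), 'eef_rot': array([-3.32084190e-04,  1.67101342e-01,  9.85939335e-01, -8.12019870e-04]), 'wrist_force': array([ 0.10482967, -0.08082453, -0.22941321]), 'torque': array([-0.00253124,  0.00144682, -0.03939264]), 'opening': 1.0040640393568943}
scene [[550.78544035   0.         323.33854556]
 [  0.         550.78544035 242.10207237]
 [  0.           0.           1.        ]] [[ 0.41167901  0.91131733 -0.00459553]
 [ 0.71332424 -0.32536767 -0.62072893]
 [-0.56717627  0.25226296 -0.78401179]] [-0.31668264 -0.29362552  1.38878229]
top [[482.40169758   0.         321.18689261]
 [  0.         482.40169758 239.23868146]
 [  0.           0.           1.        ]] [[-0.00894328 -0.99981516 -0.01701948]
 [-0.99810259  0.00996228 -0.06076157]
 [ 0.06091989  0.01644378 -0.9980072 ]] [0.09555816 0.58571999 1.05369083]
```

View pics/scene0.png

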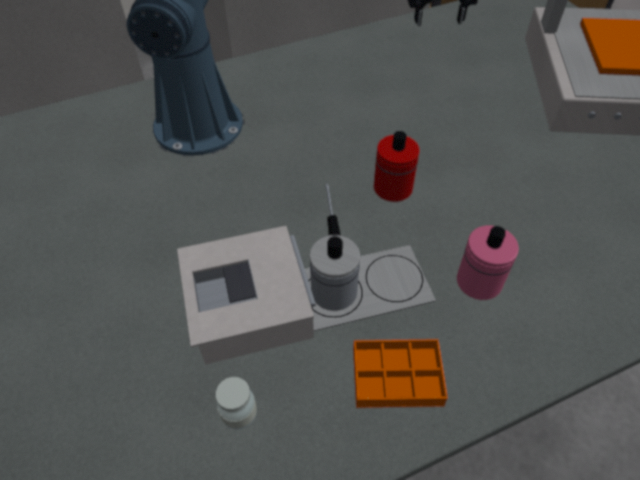

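View pics/top0.png

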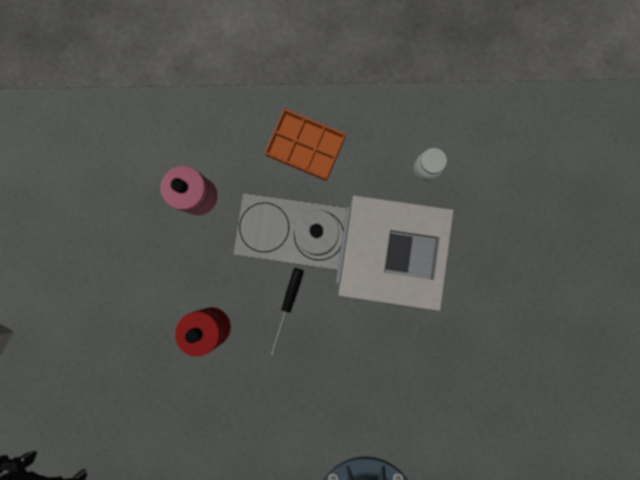

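Top view: box lid (395,252) with paddle (dark, 398,252) and pocket (425,255), steel pot (316,230), far ring (264,227), tray (305,145), jar (431,163), driver (290,300). Three pot-like things: steel (316,230), pink (185,188) and red (198,333). The steel one fits, since it stands in the near ring on the plate.

```bash
cat > h.py <<'E'
import numpy as np,cv2
def ray_plane(c,uv,z):
    K,R,t=c["intrinsics"],c["R"],c["t"]; uv=np.atleast_2d(uv).astype(float)
    d=np.c_[uv,np.ones(len(uv))]@np.linalg.inv(K).T@R; o=-R.T@t
    return o+d*((z-o[2])/d[:,2])[:,None]
def cloud(c):
    v,u=np.mgrid[:480,:640]; p=np.stack([u,v,np.ones_like(u)],-1)@np.linalg.inv(c["intrinsics"]).T*c["depth"][...,None]
    return (p-c["t"])@c["R"]
E
python3 - <<'E'
from h import *
np.set_printoptions(precision=4,suppress=True)
for n in("top","scene"):
    c=dict(np.load(f"pics/{n}0.npz")); P=cloud(c); g=cv2.cvtColor(c["pixels"],cv2.COLOR_RGB2GRAY); hsv=cv2.cvtColor(c["pixels"],cv2.COLOR_RGB2HSV)
    uv0={"top":[(395,215),(316,230),(264,227)],"scene":[(245,250),(335,248),(394,278)]}[n]
    for u,v in uv0: print(n,(u,v),P[v,u],c["pixels"][v,u])
    # lid
    m=((g>110)&(hsv[...,1]<60)&(abs(P[...,2]-.086)<.012)).astype(np.uint8)
    _,l,st,_=cv2.connectedComponentsWithStats(m); k=1+np.argmax(st[1:,4]); 
    cs,_=cv2.findContours((l==k).astype(np.uint8),cv2.RETR_EXTERNAL,cv2.CHAIN_APPROX_NONE)
    W=ray_plane(c,max(cs,key=len)[:,0],.086)[:,:2].astype(np.float32); r=cv2.minAreaRect(W); print("lid",r)
    # knob: dark blob near
    kn=uv0[1]; m=(g<45).astype(np.uint8); _,l,st,ce=cv2.connectedComponentsWithStats(m); k=l[kn[1],kn[0]]; 
    print("knob",st[k],ce[k],"z.162",ray_plane(c,ce[k],.162),"z.144",ray_plane(c,ce[k],.144))
    # pot top disc
    m=(abs(P[...,2]-.126)<.008)&(hsv[...,1]<60); ys,xs=np.where(m&(abs(np.mgrid[:480,:640][1]-kn[0])<40)&(abs(np.mgrid[:480,:640][0]-kn[1])<45))
    W=P[ys,xs]; print("pottop",len(W),cv2.minEnclosingCircle(W[:,:2].astype(np.float32)))
    # far ring: dark thin via blackhat
    bh=cv2.morphologyEx(g,cv2.MORPH_BLACKHAT,np.ones((7,7))); u,v=uv0[2]
    ys,xs=np.where(bh>25); W=ray_plane(c,np.c_[xs,ys],.006); w=W[:,:2]-ray_plane(c,(u,v),.006)[0,:2]
    s=(np.hypot(*w.T)<.075)&(np.hypot(*w.T)>.035)
    X=W[s,:2]; 
    for _ in range(4):
        A=np.c_[2*X,np.ones(len(X))]; b=(X**2).sum(1); q=np.linalg.lstsq(A,b,rcond=None)[0]; rr=np.sqrt(q[2]+q[0]**2+q[1]**2); e=abs(np.hypot(*(X-q[:2]).T)-rr); X=X[e<.004]
    print("ringfar",len(X),q[:2],rr)
    # paddle/pocket
E
python3 - <<'E'
import cv2
a=cv2.imread("pics/top0.png")[180:320,210:470];b=cv2.imread("pics/scene0.png")[220:360,170:440]
cv2.imwrite("pics/crop.png",cv2.vconcat([cv2.resize(a,(540,290)),cv2.resize(b,(540,290))]))
E
```

```text
top (395, 215) [ 0.6313 -0.0651  0.088 ] [143 138 133]
top (316, 230) [0.5959 0.0975 0.1612] [17 16 16]
top (264, 227) [0.6165 0.2193 0.0046] [122 121 118]
lid ((0.5538766980171204, -0.06534275412559509), (0.21087011694908142, 0.21003329753875732), 81.1052017211914)
knob [310 224  13  14 124] [315.9677 230.4194] z.162 [[0.595  0.0976 0.162 ]] z.144 [[0.5964 0.098  0.144 ]]
pottop 1386 ((0.5957320332527161, 0.09741655737161636), 0.04501311853528023)
ringfar 271 [0.6164 0.2195] 0.055488871338162146
scene (245, 250) [ 0.4935 -0.0357  0.089 ] [148 145 144]
scene (335, 248) [0.6099 0.0946 0.162 ] [11 10 12]
scene (394, 278) [0.6173 0.2222 0.0054] [125 126 128]
lid ((0.5556926131248474, -0.05885215103626251), (0.2191905975341797, 0.20999303460121155), 81.0957260131836)
knob [328 237  14  22 263] [334.4753 247.4753] z.162 [[0.6085 0.0943 0.162 ]] z.144 [[0.5959 0.1004 0.144 ]]
pottop 1395 ((0.598711371421814, 0.09960921108722687), 0.04636682942509651)
ringfar 245 [0.6163 0.2218] 0.05568024121062601
```

View pics/crop.png

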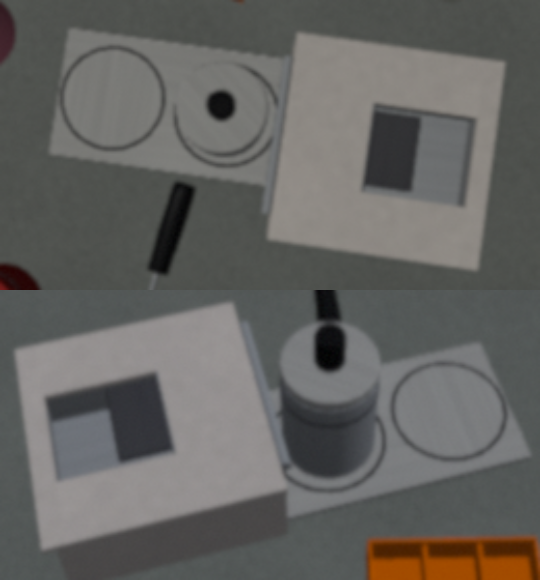

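```bash
cat >> h.py <<'E'
from scipy.spatial.transform import Rotation as Ro
yb=np.array([np.cos(np.radians(81.1)),np.sin(np.radians(81.1)),0]); xb=np.array([yb[1],-yb[0],0]); zb=np.array([0,0,1.])
lidc=np.array([.5545,-.0640,0]); box=lidc+.005*yb
def B(x,y,z): return box+x*xb+y*yb+z*zb   # box frame (m) -> world
def toolR(theta,jaw,s=1):  # tool z down, slanted theta(deg) toward +yb; jaw 'x' or 'y'
    t=np.radians(theta); z=np.sin(t)*yb-np.cos(t)*zb
    y=s*xb if jaw=='x' else s*(np.cos(t)*yb+np.sin(t)*zb)
    return np.c_[np.cross(y,z),y,z]
def delta(o,p,R):  # tool-frame units from current to target TCP pose
    R0=Ro.from_quat(np.roll(o["eef_rot"],-1)).as_matrix()
    print("shift",R0.T@(p-o["eef_pos"])/.05,"turn",np.degrees(Ro.from_matrix(R0.T@R).as_rotvec())/8)
E
python3 - <<'E'
from h import *
from bench import ctrl
np.set_printoptions(precision=3,suppress=True)
o=ctrl.get_obs(); R=toolR(0,'y')
delta(o,np.array([.5975,.099,.404]),R); print("in new axes",R.T@(np.array([.5975,.099,.404])-o["eef_pos"])/.05, ctrl.pinch_z)
far=np.array([.6164,.2207]); print("far box",(np.r_[far,0]-box)@np.c_[xb,yb,zb]); print("pot",(np.array([.5975,.099,0])-box)@np.c_[xb,yb,zb])
E
```

```text
shift [-10.632  -5.689   0.003] turn [-0.011 -0.003 -1.292]
in new axes [-9.439 -7.504 -0.002] 0.1547
far box [0.017 0.286 0.   ]
pot [0.017 0.163 0.   ]
```

Call:
{"name": "drive_tool", "arguments": {
  "commands": [
    [[0, 0, 0, 0, 0, -0.65, 0], [0, 0, 0, 0, 0, -0.64, 0], [-0.6, -0.48, 0, 0, 0, 0, 0], [-0.6, -0.48, 0, 0, 0, 0, 0], [-0.6, -0.48, 0, 0, 0, 0, 0], [-0.6, -0.48, 0, 0, 0, 0, 0], [-0.6, -0.48, 0, 0, 0, 0, 0], [-0.6, -0.48, 0, 0, 0, 0, 0], [-0.6, -0.48, 0, 0, 0, 0, 0], [-0.6, -0.48, 0, 0, 0, 0, 0]]
  ]
}}

```text
time_s: 1.1
eef_pos: [0.3975, 0.3147, 0.4044]
eef_rot: [-0.0, 0.078, 0.997, -0.0]
wrist_force: [1.2, 0.7, -1.1]
opening: 1.001
```

Call:
{"name": "drive_tool", "arguments": {
  "commands": [
    [[-0.6, -0.48, 0, 0, 0, 0, 0], [-0.6, -0.48, 0, 0, 0, 0, 0], [-0.6, -0.48, 0, 0, 0, 0, 0], [-0.6, -0.48, 0, 0, 0, 0, 0], [-0.6, -0.48, 0, 0, 0, 0, 0], [-0.6, -0.48, 0, 0, 0, 0, 0], [-0.6, -0.48, 0, 0, 0, 0, 0], [-0.44, -0.3, 0, 0, 0, 0, 0], [0, 0, 0, 0, 0, 0, 0], [0, 0, 0, 0, 0, 0, 0]]
  ]
}}

```text
time_s: 2.1
eef_pos: [0.5976, 0.0989, 0.4039]
eef_rot: [-0.001, 0.078, 0.997, 0.0]
wrist_force: [-0.2, 0.2, -0.4]
opening: 0.998
```

```bash
python3 - <<'E'
from h import *
from bench import ctrl
np.set_printoptions(precision=3,suppress=True)
o=ctrl.get_obs(); print(o["eef_pos"],o["time_s"],o["q"]);delta(o,np.array([.5975,.099,.152+ctrl.pinch_z]),toolR(0,'y'))
c=ctrl.camera("wrist"); cv2.imwrite("pics/w1.png",c["pixels"][:,:,::-1])
R0=Ro.from_quat(np.roll(o["eef_rot"],-1)).as_matrix(); T=c["tool_from_camera"]
K=c["intrinsics"]; print(K[0],K[1])
def proj(X):
    p=np.linalg.inv(T)@np.r_[R0.T@(X-o["eef_pos"]),1]; r=np.hypot(p[0],p[1]); a=np.arctan2(r,p[2]); return K[0,0]*a*p[0]/r+K[0,2],K[1,1]*a*p[1]/r+K[1,2]
print("knob top pred",proj(np.array([.5975,.099,.162])),"far ring pred",proj(np.array([.6164,.2207,.006])))
E
```

```text
[0.598 0.099 0.404] 2.1 [-0.032  0.249  1.527  0.     1.367 -1.446]
shift [-0.002  0.002  1.943] turn [ 0.    -0.013 -0.011]
[371.648   0.    322.566] [  0.    371.648 236.641]
knob top pred (np.float64(323.7421341953748), np.float64(252.2931831218147)) far ring pred (np.float64(441.2437538882288), np.float64(200.06556572625644))
```

View pics/w1.png

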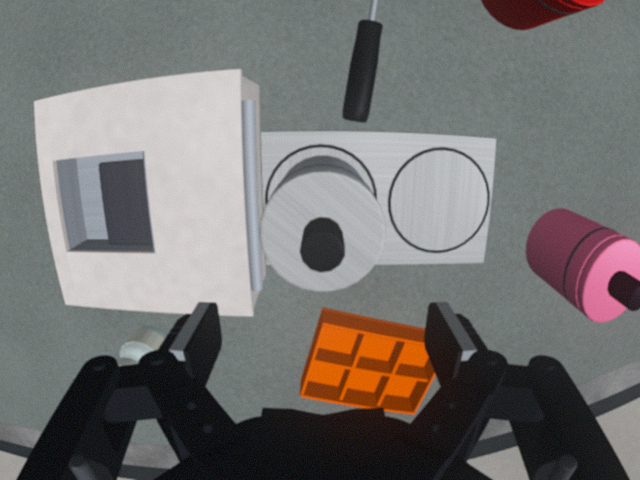

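The wrist view fits: knob at (323,250) and far ring at (440,200), each within 2 px of prediction. Descend and grip the knob.

Call:
{"name": "drive_tool", "arguments": {
  "commands": [
    [[0, 0, 0.4, 0, 0, 0, 0], [0, 0, 0.4, 0, 0, 0, 60], [0, 0, 0.4, 0, 0, 0, 80], [0, 0, 0.4, 0, 0, 0, 100], [0, 0, 0.2, 0, 0, 0, 110], [0, 0, 0.14, 0, 0, 0, 120], [0, 0, 0, 0, 0, 0, 130], [0, 0, 0, 0, 0, 0, 140], [0, 0, 0, 0, 0, 0, 150], [0, 0, 0, 0, 0, 0, 160]]
  ]
}}

```text
time_s: 3.15
eef_pos: [0.5979, 0.0992, 0.3086]
eef_rot: [0.001, 0.078, 0.997, 0.0]
wrist_force: [-0.5, -0.0, -0.2]
opening: 0.371
```

Call:
{"name": "drive_tool", "arguments": {
  "commands": [
    [[0, 0, 0, 0, 0, 0, 170], [0, 0, 0, 0, 0, 0, 180], [0, 0, 0, 0, 0, 0, 190], [0, 0, 0, 0, 0, 0, 210], [0, 0, 0, 0, 0, 0, 230], [0, 0, 0, 0, 0, 0, 230]]
  ]
}}

```text
time_s: 3.75
eef_pos: [0.5979, 0.0988, 0.3087]
eef_rot: [0.001, 0.078, 0.997, -0.0]
wrist_force: [-0.5, -3.8, 5.9]
opening: 0.309
```

```bash
python3 - <<'E'
from h import *
from bench import ctrl
np.set_printoptions(precision=3,suppress=True)
o=ctrl.get_obs(); print(o["wrist_force"],o["torque"]);delta(o,np.array([.6162,.2205,o["eef_pos"][2]]),toolR(0,'y'))
c=ctrl.camera("scene");P=cloud(c);g=c["pixels"].max(2)
cv2.imwrite("pics/s1.png",cv2.resize(c["pixels"][150:370,180:480,::-1],None,fx=2,fy=2))
c=ctrl.camera("wrist");cv2.imwrite("pics/w2.png",c["pixels"][:,:,::-1])
a=cv2.imread("pics/s1.png");b=cv2.imread("pics/w2.png");b=cv2.resize(b,(200,150));a[:150,:200]=b;cv2.imwrite("pics/m1.png",a)
E
```

```text
[-0.516 -3.776  5.913] [-0.532  0.237 -0.055]
shift [ 0.017  2.46  -0.001] turn [-0.004  0.01  -0.004]
```

View pics/m1.png

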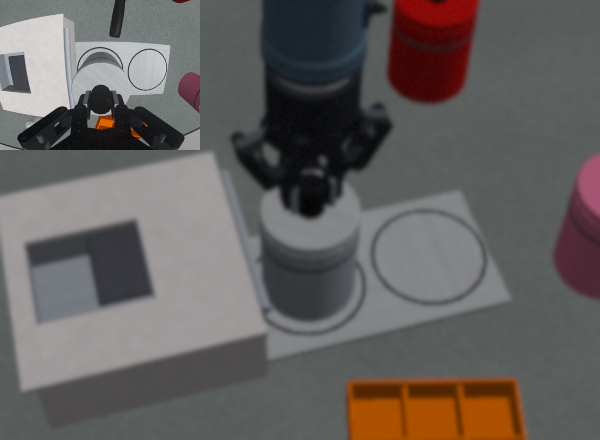

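The fingers hold the knob (310,190 in the crop), with the pot upright in the near ring. Slide it slowly along the plate.

Call:
{"name": "drive_tool", "arguments": {
  "commands": [
    [[0, 0.05, 0, 0, 0, 0, 230], [0, 0.1, 0, 0, 0, 0, 230], [0, 0.15, 0, 0, 0, 0, 230], [0, 0.15, 0, 0, 0, 0, 230], [0, 0.15, 0, 0, 0, 0, 230], [0, 0.15, 0, 0, 0, 0, 230], [0, 0.15, 0, 0, 0, 0, 230], [0, 0.15, 0, 0, 0, 0, 230], [0, 0.15, 0, 0, 0, 0, 230], [0, 0.15, 0, 0, 0, 0, 230]]
  ]
}}

```text
time_s: 4.85
eef_pos: [0.6088, 0.1655, 0.309]
eef_rot: [0.001, 0.078, 0.997, -0.001]
wrist_force: [-0.4, 0.8, -3.7]
opening: 0.311
```

Call:
{"name": "drive_tool", "arguments": {
  "commands": [
    [[0, 0.15, 0, 0, 0, 0, 230], [0, 0.15, 0, 0, 0, 0, 230], [0, 0.15, 0, 0, 0, 0, 230], [0, 0.15, 0, 0, 0, 0, 230], [0, 0.15, 0, 0, 0, 0, 230], [0, 0.15, 0, 0, 0, 0, 230], [0, 0.15, 0, 0, 0, 0, 230], [0, 0.06, 0, 0, 0, 0, 230], [0, 0, 0, 0, 0, 0, 230], [0, 0, 0, 0, 0, 0, 230]]
  ]
}}

```text
time_s: 5.85
eef_pos: [0.6172, 0.2205, 0.3089]
eef_rot: [0.001, 0.078, 0.997, -0.001]
wrist_force: [0.0, -7.9, 9.4]
opening: 0.308
```

```bash
python3 - <<'E'
from h import *
from bench import ctrl
np.set_printoptions(precision=3,suppress=True)
o=ctrl.get_obs(); print(o["wrist_force"],o["torque"]);delta(o,np.array([.6162,.2205,o["eef_pos"][2]]),toolR(0,'y'))
E
```

```text
[ 0.031 -7.933  9.362] [-1.69   0.126  0.059]
shift [ 0.02  -0.002 -0.   ] turn [-0.008  0.015 -0.001]
```

Call:
{"name": "drive_tool", "arguments": {
  "commands": [
    [[0, 0, 0, 0, 0, 0, 170], [0, 0, 0, 0, 0, 0, 150], [0, 0, 0, 0, 0, 0, 120], [0, 0, 0, 0, 0, 0, 90], [0, 0, 0, 0, 0, 0, 80], [0, 0, -0.2, 0, 0, 0, 80], [0, 0, -0.5, 0, 0, 0, 80], [0, 0, -0.7, 0, 0, 0, 80], [0, 0, -0.7, 0, 0, 0, 80], [0, 0, 0, 0, 0, 0, 80]]
  ]
}}

```text
time_s: 6.85
eef_pos: [0.618, 0.2211, 0.4205]
eef_rot: [0.006, 0.078, 0.997, 0.001]
wrist_force: [1.0, 0.2, 1.8]
opening: 0.687
```

```bash
python3 - <<'E'
from h import *
from bench import ctrl
np.set_printoptions(precision=4,suppress=True)
for n in("top","scene"):
    c=ctrl.camera(n);P=cloud(c);W=P[(abs(P[...,2]-.126)<.006)&(np.hypot(P[...,0]-.616,P[...,1]-.22)<.06)]
    print(n,len(W),cv2.minEnclosingCircle(W[:,:2].astype(np.float32)),np.median(W[:,2]))
    if len(W)>50: print("plane tilt",np.linalg.lstsq(np.c_[W[:,:2],np.ones(len(W))],W[:,2],rcond=None)[0])
o=ctrl.get_obs(); c=ctrl.camera("wrist");cv2.imwrite("pics/w3.png",c["pixels"][:,:,::-1])
print(o["eef_pos"],o["q"])
# hook plan: approach pose, theta 32, jaw x
th=32
for s in(1,-1):
    R=toolR(th,'x',s); tip=B(0,-.055,.086+.03); p=tip-.173*R[:,2]; print(s,p); delta(o,p,R)
E
```

```text
top 324 ((0.6163049936294556, 0.20922401547431946), 0.04301716014742851) 0.12669643225317467
plane tilt [-0.0044  0.0278  0.1238]
scene 1274 ((0.617658793926239, 0.22205618023872375), 0.046146370470523834) 0.12705429399932885
plane tilt [-0.0123  0.0046  0.1336]
[0.6169 0.2209 0.4148] [ 0.163   0.3477  1.3806  0.0001  1.41   -1.2522]
1 [ 0.5326 -0.204   0.2627]
shift [ 0.3578 -8.6586  3.03  ] turn [-3.1099  3.1457 10.9357]
-1 [ 0.5326 -0.204   0.2627]
shift [ 0.3578 -8.6586  3.03  ] turn [ -3.1452  -3.1094 -10.9273]
```

View pics/w3.png

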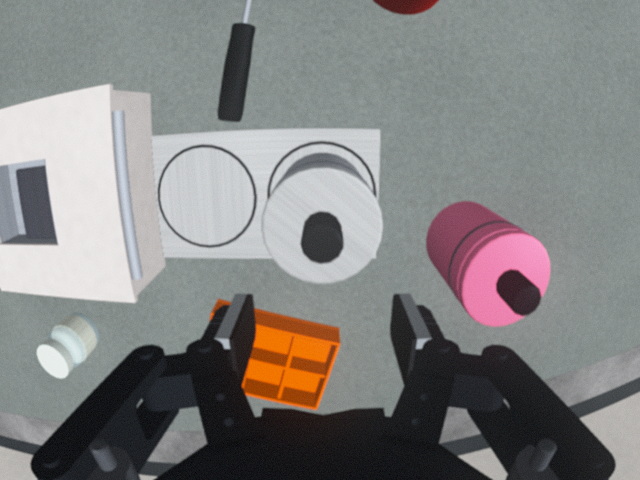

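The pot stands upright inside the far ring. Now go over the box, turn the jaws to lie along box x and slant the tool.

Call:
{"name": "drive_tool", "arguments": {
  "commands": [
    [[0.03, -0.86, 0, 0, 0, 0, 120], [0.03, -0.86, 0, 0, 0, 0, 160], [0.03, -0.86, 0, 0, 0, 0, 200], [0.03, -0.86, 0, 0, 0, 0, 255], [0.04, -0.86, 0, 0, 0, 0, 255], [0.04, -0.86, 0, 0, 0, 0, 255], [0.04, -0.86, 0, 0, 0, 0, 255], [0.04, -0.86, 0, 0, 0, 0, 255], [0.04, -0.86, 0, 0, 0, 0, 255], [0.04, -0.92, 0, 0, 0, 0, 255]]
  ]
}}

```text
time_s: 8.0
eef_pos: [0.5308, -0.2054, 0.4111]
eef_rot: [-0.001, 0.078, 0.997, 0.001]
wrist_force: [-0.1, 0.2, 0.3]
opening: -0.002
```

Call:
{"name": "drive_tool", "arguments": {
  "commands": [
    [[0, 0, 0, 0, 0, 0.95, 255], [0, 0, 0, 0, 0, 0.95, 255], [0, 0, 0, 0, 0, 0.95, 255], [0, 0, 0, 0, 0, 0.95, 255], [0, 0, 0, 0, 0, 0.95, 255], [0, 0, 0, 0, 0, 0.95, 255], [0, 0, 0, 0, 0, 0.95, 255], [0, 0, 0, 0, 0, 0.95, 255], [0, 0, 0, 0, 0, 0.95, 255], [0, 0, 0, 0, 0, 0.95, 255]]
  ]
}}

```text
time_s: 9.0
eef_pos: [0.5314, -0.204, 0.4109]
eef_rot: [-0.002, 0.677, 0.736, -0.0]
wrist_force: [-0.5, 0.7, 0.5]
opening: 0.001
```

Call:
{"name": "drive_tool", "arguments": {
  "commands": [
    [[0, 0, 0, 0, 0, 0.9, 255], [0, 0, 0, 0, 0, 0.85, 255], [0, 0, 0, 0, 0.8, 0, 255], [0, 0, 0, 0, 0.8, 0, 255], [0, 0, 0, 0, 0.8, 0, 255], [0, 0, 0, 0, 0.8, 0, 255], [0, 0, 0, 0, 0.8, 0, 255], [0, 0, 0, 0, 0, 0, 255], [0, 0, 0, 0, 0, 0, 255]]
  ]
}}

```text
time_s: 9.9
eef_pos: [0.5315, -0.2044, 0.4114]
eef_rot: [-0.179, 0.731, 0.624, 0.208]
wrist_force: [-0.0, -0.1, 0.3]
opening: -0.001
```

```bash
python3 - <<'E'
from h import *
from bench import ctrl
np.set_printoptions(precision=3,suppress=True)
o=ctrl.get_obs(); print(o["eef_pos"],o["q"],o["opening"])
R=toolR(32,'x',1)
for y,z in((-.055,.116),(-.055,.056),(-.03,.056)):
    delta(o,B(0,y,z)-.173*R[:,2],R)
E
```

```text
[ 0.531 -0.204  0.411] [-0.696  0.229  1.582  0.471  1.634 -0.581] -0.0014297569451511218
shift [-1.56   0.027  2.53 ] turn [-0.01   0.012 -0.015]
shift [-2.195  0.03   3.549] turn [-0.01   0.012 -0.015]
shift [-1.77   0.029  3.813] turn [-0.01   0.012 -0.015]
```

Call:
{"name": "drive_tool", "arguments": {
  "commands": [
    [[-0.4, 0, 0.6, 0, 0, 0, 255], [-0.4, 0, 0.6, 0, 0, 0, 255], [-0.4, 0.03, 0.6, 0, 0, 0, 255], [-0.36, 0, 0.5, 0, 0, 0, 255], [0, 0, 0.23, 0, 0, 0, 255], [0, 0, 0, 0, 0, 0, 255], [0, 0, 0, 0, 0, 0, 255]]
  ]
}}

```text
time_s: 10.6
eef_pos: [0.534, -0.2033, 0.2655]
eef_rot: [-0.178, 0.73, 0.625, 0.209]
wrist_force: [-0.2, -0.1, -0.1]
opening: 0.002
```

```bash
python3 - <<'E'
from h import *
from bench import ctrl
np.set_printoptions(precision=3,suppress=True)
o=ctrl.get_obs(); print(o["eef_pos"])
R=toolR(32,'x',1)
for y,z in((-.055,.056),(-.03,.056)):
    delta(o,B(0,y,z)-.173*R[:,2],R)
c=ctrl.camera("scene"); a=cv2.resize(c["pixels"][180:380,130:360,::-1],(460,400))
c=ctrl.camera("wrist"); b=cv2.resize(c["pixels"][:,:,::-1],(533,400))
cv2.imwrite("pics/m2.png",cv2.resize(cv2.hconcat([a,b]),(800,322)))
E
```

```text
[ 0.534 -0.203  0.265]
shift [-0.679 -0.028  1.056] turn [0.007 0.009 0.01 ]
shift [-0.254 -0.028  1.321] turn [0.007 0.009 0.01 ]
```

View pics/m2.png

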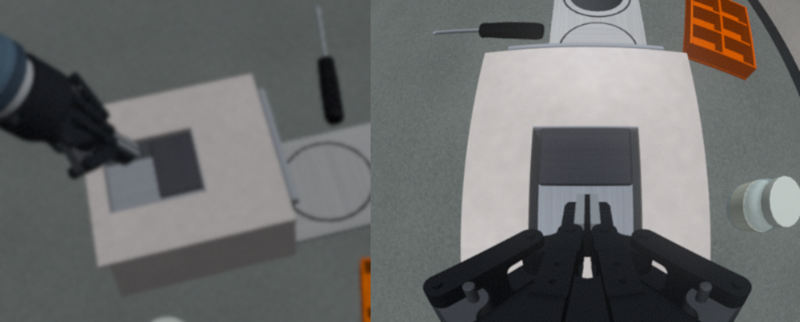

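The closed fingertips are centred over the pocket, in front of the paddle's free edge. Lower them into it.

Call:
{"name": "drive_tool", "arguments": {
  "commands": [
    [[-0.2, 0, 0.3, 0, 0, 0, 255], [-0.2, -0.03, 0.3, 0, 0, 0, 255], [-0.15, 0, 0.25, 0, 0, 0, 255], [-0.13, 0, 0.2, 0, 0, 0, 255], [0, 0, 0, 0, 0, 0, 255], [0, 0, 0, 0, 0, 0, 255]]
  ]
}}

```text
time_s: 11.3
eef_pos: [0.5315, -0.2039, 0.2005]
eef_rot: [-0.18, 0.73, 0.625, 0.209]
wrist_force: [-0.1, 1.3, 0.9]
opening: -0.004
```

Call:
{"name": "drive_tool", "arguments": {
  "commands": [
    [[0.08, 0, 0.05, 0, 0, 0, 255], [0.08, 0, 0.05, 0, 0, 0, 255], [0.08, 0, 0.05, 0, 0, 0, 255], [0.08, 0, 0.05, 0, 0, 0, 255], [0.08, 0, 0.05, 0, 0, 0, 255], [0, 0, 0, 0, 0, 0, 255]]
  ]
}}

```text
time_s: 11.9
eef_pos: [0.5355, -0.1813, 0.2018]
eef_rot: [-0.178, 0.731, 0.625, 0.209]
wrist_force: [-1.5, -4.1, -0.0]
opening: 0.001
```

```bash
python3 - <<'E'
from h import *
from bench import ctrl
np.set_printoptions(precision=3,suppress=True)
o=ctrl.get_obs(); R0=Ro.from_quat(np.roll(o["eef_rot"],-1)).as_matrix()
print("tip box",(o["eef_pos"]+.173*R0[:,2]-box)@np.c_[xb,yb,zb],o["wrist_force"],o["time_s"])
# arc plan: edge under paddle; lid frame at angle phi about hinge (y .1,z .08)
R=toolR(32,'x',1)
for phi,th,ly,lz in((0,32,-.128,0.0),(0,32,-.122,.010),(.15,26,-.122,.010),(.3,17,-.122,.01),(.5,5,-.122,.010),(.7,-6,-.122,.01)):
    y=.1+ly*np.cos(phi)+lz*np.sin(phi); z=.08-ly*np.sin(phi)+lz*np.cos(phi)
    print(phi,th,"tip",y,z,end=" "); delta(o,B(0,y,z)-.173*toolR(th,'x')[:,2],toolR(th,'x'))
E
```

```text
tip box [-0.    -0.033  0.055] [-1.519 -4.081 -0.001] 11.9
0 32 tip -0.027999999999999997 0.08 shift [ 0.333  0.012 -0.379] turn [0.005 0.019 0.003]
0 32 tip -0.021999999999999992 0.09 shift [ 0.54   0.013 -0.485] turn [0.005 0.019 0.003]
0.15 26 tip -0.01913569018346116 0.10811916294113952 shift [ 1.142  0.013 -0.745] turn [ 0.005 -0.731  0.003]
0.3 17 tip -0.013595849606710526 0.12560683010393947 shift [ 1.955  0.014 -0.886] turn [ 0.006 -1.856  0.003]
0.5 5 tip -0.0022708171645834377 0.14726574132861647 shift [ 3.052  0.014 -0.877] turn [ 0.006 -3.356  0.002]
0.7 -6 tip 0.013131430023669326 0.1662429797158432 shift [ 4.074  0.014 -0.682] turn [ 0.006 -4.731  0.002]
```

Call:
{"name": "drive_tool", "arguments": {
  "commands": [
    [[0.056, 0, -0.06, 0, 0, 0, 255], [0.056, 0, -0.06, 0, 0, 0, 255], [0.056, 0, -0.06, 0, 0, 0, 255], [0.056, 0, -0.06, 0, 0, 0, 255], [0.056, 0, -0.06, 0, 0, 0, 255], [0, 0, 0, 0, 0, 0, 255]]
  ]
}}

```text
time_s: 12.5
eef_pos: [0.536, -0.1781, 0.2219]
eef_rot: [-0.178, 0.731, 0.625, 0.209]
wrist_force: [-1.6, -6.7, -3.3]
opening: -0.001
```

```bash
cat > tip.py <<'E'
from h import *
from bench import ctrl
np.set_printoptions(precision=3,suppress=True)
o=ctrl.get_obs(); R0=Ro.from_quat(np.roll(o["eef_rot"],-1)).as_matrix(); Bx=np.c_[xb,yb,zb]
print("tip box",(o["eef_pos"]+.173*R0[:,2]-box)@Bx,"F box",o["wrist_force"]@Bx,"z",R0[:,2]@Bx,"q",o["q"],o["time_s"])
c=ctrl.camera("top");P=(cloud(c)-box)@Bx
def lid(P):  # lid strip beside the dish: |x| .055-.1, fit y-z line per angle from hinge
    m=(abs(abs(P[...,0])-.078)<.02)&(P[...,2]>.075)&(P[...,1]<.3)&(P[...,1]>-.13)
    Q=P[m][:,1:]-[.1,.08]; r=np.hypot(*Q.T); Q=Q[(r>.08)&(r<.22)]; a=np.arctan2(Q[:,1],-Q[:,0]); r=np.hypot(*Q.T)
    print("lid angle est",np.percentile(a-np.arcsin(.006/r),[10,25,50,75,90]),len(a))
lid(P); c=ctrl.camera("scene"); S=c; lid((cloud(c)-box)@Bx)
E
python3 tip.py
```

```text
tip box [-0.    -0.029  0.075] F box [-0.585 -6.867 -3.347] z [ 0.001  0.527 -0.85 ] q [-0.655  0.458  1.713  0.502  1.295 -0.718] 12.5
lid angle est [-0.009 -0.001  0.007  0.017  0.027] 2422
lid angle est [-0.005  0.002  0.011  0.022  2.863] 2588
```

Call:
{"name": "drive_tool", "arguments": {
  "commands": [
    [[0.069, 0, -0.051, 0, 0, 0, 255], [0.069, 0, -0.051, 0, 0, 0, 255], [0.069, 0, -0.051, 0, 0, 0, 255], [0.069, 0, -0.051, 0, 0, 0, 255], [0.069, 0, -0.051, 0, 0, 0, 255], [0, 0, 0, 0, 0, 0, 255]]
  ]
}}

```text
time_s: 13.2
eef_pos: [0.5371, -0.1697, 0.2417]
eef_rot: [-0.178, 0.731, 0.625, 0.209]
wrist_force: [-0.1, -5.2, -5.4]
opening: 0.0
```

```bash
python3 tip.py; python3 - <<'E'
from bench import ctrl
import cv2
c=ctrl.camera("scene"); a=cv2.resize(c["pixels"][200:360,140:340,::-1],(500,400))
c=ctrl.camera("wrist"); b=cv2.resize(c["pixels"][:,:,::-1],(533,400))
cv2.imwrite("pics/m3.png",cv2.resize(cv2.hconcat([a,b]),(800,310)))
E
```

```text
tip box [-0.001 -0.021  0.095] F box [ 0.743 -5.152 -5.369] z [ 0.     0.528 -0.849] q [-0.642  0.421  1.715  0.503  1.321 -0.692] 13.2
lid angle est [0.043 0.051 0.059 0.068 0.079] 2476
lid angle est [0.048 0.055 0.064 0.076 2.867] 2509
```

View pics/m3.png

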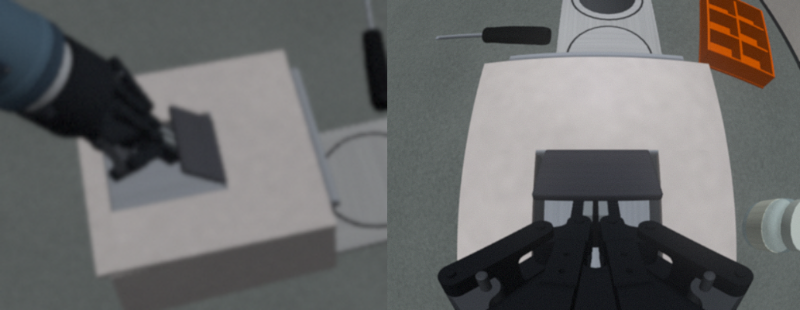

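The paddle (195,145 in the left picture) is pulled up by the fingertips and the lid has started to rise, at about 0.06 rad. Next I carry it round the hinge with a constant body twist.

```bash
python3 - <<'E'
from h import *
from bench import ctrl
np.set_printoptions(precision=4,suppress=True)
o=ctrl.get_obs(); R0=Ro.from_quat(np.roll(o["eef_rot"],-1)).as_matrix()
r=o["eef_pos"]-B(0,.1,.08)
print("per 2.4deg:",R0.T@np.cross(-xb,r)*np.radians(2.4)/.05, "turn",R0.T@(-xb)*.3)
E
```

```text
per 2.4deg: [ 0.2088 -0.0001 -0.0794] turn [-0.0001 -0.3    -0.0001]
```

Call:
{"name": "drive_tool", "arguments": {
  "commands": [
    [[0.209, 0, -0.079, 0, -0.3, 0, 255], [0.209, 0, -0.079, 0, -0.3, 0, 255], [0.209, 0, -0.079, 0, -0.3, 0, 255], [0.209, 0, -0.079, 0, -0.3, 0, 255], [0.209, 0, -0.079, 0, -0.3, 0, 255], [0, 0, 0, 0, 0, 0, 255]]
  ]
}}

```text
time_s: 14.0
eef_pos: [0.5429, -0.1317, 0.2836]
eef_rot: [-0.112, 0.748, 0.641, 0.131]
wrist_force: [-1.7, -6.1, -3.2]
opening: -0.0
```

```bash
python3 tip.py
```

```text
tip box [-0.001 -0.015  0.121] F box [-0.772 -6.325 -3.16 ] z [-0.001  0.34  -0.941] q [-0.535  0.309  1.734  0.338  1.25  -0.514] 14.0
lid angle est [0.257 0.264 0.273 0.282 0.291] 2511
lid angle est [0.263 0.272 0.28  0.292 2.869] 2531
```

Call:
{"name": "drive_tool", "arguments": {
  "commands": [
    [[0.209, 0, -0.079, 0, -0.3, 0, 255], [0.209, 0, -0.079, 0, -0.3, 0, 255], [0.209, 0, -0.079, 0, -0.3, 0, 255], [0.209, 0, -0.079, 0, -0.3, 0, 255], [0.209, 0, -0.079, 0, -0.3, 0, 255], [0.209, 0, -0.079, 0, -0.3, 0, 255], [0.209, 0, -0.079, 0, -0.3, 0, 255], [0.209, 0, -0.079, 0, -0.3, 0, 255], [0.209, 0, -0.079, 0, -0.3, 0, 255], [0, 0, 0, 0, 0, 0, 255]]
  ]
}}

```text
time_s: 15.1
eef_pos: [0.5557, -0.0472, 0.3347]
eef_rot: [0.009, 0.759, 0.651, -0.012]
wrist_force: [-2.4, -6.3, -1.2]
opening: 0.002
```

Call:
{"name": "drive_tool", "arguments": {
  "commands": [
    [[0.209, 0, -0.079, 0, -0.3, 0, 255], [0.209, 0, -0.079, 0, -0.3, 0, 255], [0.209, 0, -0.079, 0, -0.3, 0, 255], [0.209, 0, -0.079, 0, -0.3, 0, 255], [0, 0, 0, 0, 0, 0, 255]]
  ]
}}

```text
time_s: 15.6
eef_pos: [0.5623, -0.0049, 0.3465]
eef_rot: [0.063, 0.756, 0.647, -0.076]
wrist_force: [-2.4, -7.2, 0.2]
opening: 0.004
```

```bash
python3 tip.py
```

```text
tip box [-0.002  0.021  0.177] F box [-1.206 -7.52   0.164] z [-0.003 -0.197 -0.98 ] q [-0.168  0.226  1.683 -0.21   1.24   0.056] 15.6
lid angle est [-0.009  0.772  0.781  0.788  0.795] 1400
lid angle est [0.768 0.79  0.796 0.803 2.862] 2595
```

Lid at 0.79 rad. Withdraw the finger, then come round to the lid's underside at its free edge.

Call:
{"name": "drive_tool", "arguments": {
  "commands": [
    [[-0.1, 0, 0, 0, 0, 0, 255], [-0.05, 0, -0.1, 0, 0, 0, 255], [0, 0, -0.3, 0, 0, 0, 255], [0, 0, -0.6, 0, 0, 0, 255], [0, 0, -0.7, 0, 0, 0, 255], [0, 0, -0.7, 0, 0, 0, 255], [0, 0, -0.3, 0, 0, 0, 255], [0, 0, 0, 0, 0.7, 0, 255], [0, 0, 0, 0, 0.72, 0, 255], [0, 0, 0, 0, 0, 0, 255]]
  ]
}}

```text
time_s: 16.7
eef_pos: [0.5656, 0.0131, 0.4801]
eef_rot: [-0.002, 0.76, 0.65, 0.002]
wrist_force: [-1.3, -1.0, 1.0]
opening: 0.002
```

```bash
python3 tip.py; python3 - <<'E'
from h import *
from bench import ctrl
np.set_printoptions(precision=3,suppress=True)
o=ctrl.get_obs();R=toolR(0,'x')
for y,z in((-.1,.30),(-.1,.205),(-.06,.205)): delta(o,B(0,y,z)-.173*R[:,2],R)
E
```

```text
tip box [-0.001  0.074  0.307] F box [-1.099 -1.135  1.042] z [-0.001  0.005 -1.   ] q [-0.188  0.107  1.539  0.005  1.498 -0.032] 16.7
lid angle est [0.765 0.771 0.778 0.784 0.79 ] 1083
lid angle est [0.763 0.785 0.79  0.797 2.856] 2812
shift [-3.456  0.022  0.135] turn [-0.01  -0.006 -0.006]
shift [-3.458  0.024  2.035] turn [-0.01  -0.006 -0.006]
shift [-2.658  0.024  2.036] turn [-0.01  -0.006 -0.006]
```

Call:
{"name": "drive_tool", "arguments": {
  "commands": [
    [[-0.7, 0, 0, 0, 0, 0, 255], [-0.7, 0.02, 0, 0, 0, 0, 255], [-0.7, 0, 0, 0, 0, 0, 255], [-0.7, 0, 0, 0, 0, 0, 255], [-0.66, 0, 0, 0, 0, 0, 255], [0, 0, 0.6, 0, 0, 0, 255], [0, 0, 0.6, 0, 0, 0, 255], [0, 0, 0.6, 0, 0, 0, 255], [0, 0, 0.2, 0, 0, 0, 255], [0, 0, 0, 0, 0, 0, 255]]
  ]
}}

```text
time_s: 17.8
eef_pos: [0.5397, -0.1571, 0.3782]
eef_rot: [-0.003, 0.76, 0.65, -0.0]
wrist_force: [-0.4, -0.5, -0.0]
opening: -0.002
```

Call:
{"name": "drive_tool", "arguments": {
  "commands": [
    [[0.2, 0, 0, 0, 0, 0, 255], [0.2, 0, 0, 0, 0, 0, 255], [0.2, 0, 0, 0, 0, 0, 255], [0.2, 0, 0, 0, 0, 0, 255], [0.2, 0, -0.1, 0, 0, 0, 255], [0.2, 0, -0.1, 0, 0, 0, 255], [0.2, 0, -0.1, 0, 0, 0, 255], [0.2, 0, -0.1, 0, 0, 0, 255], [0, 0, 0, 0, 0, 0, 255]]
  ]
}}

```text
time_s: 18.7
eef_pos: [0.553, -0.0817, 0.4075]
eef_rot: [0.006, 0.76, 0.65, -0.001]
wrist_force: [-14.6, -17.5, 29.7]
opening: 0.004
```

```bash
python3 tip.py
```

```text
tip box [ 0.003 -0.025  0.234] F box [-11.684 -19.522  29.69 ] z [ 0.008 -0.011 -1.   ] q [-0.357  0.14   1.648 -0.009  1.344 -0.198] 18.7
lid angle est [0.984 0.991 0.997 1.002 1.007] 1716
lid angle est [-0.027  1.008  1.013  1.019  2.896] 2192
```

The fingertip was wedged between the lid lip and the dish wall (30 N upward). I back out and push against the dish's outer bottom instead.

Call:
{"name": "drive_tool", "arguments": {
  "commands": [
    [[-0.1, 0, -0.25, 0, 0, 0, 255], [-0.2, 0, -0.2, 0, 0, 0, 255], [-0.4, 0, 0, 0, 0, 0, 255], [-0.5, 0, 0, 0, 0, 0, 255], [0, 0, 0.5, 0, 0, 0, 255], [0, 0, 0.6, 0, 0, 0, 255], [0, 0, 0.1, 0, 0, 0, 255], [0, 0, 0, 0, 0, 0, 255]]
  ]
}}

```text
time_s: 19.6
eef_pos: [0.543, -0.1374, 0.3616]
eef_rot: [-0.002, 0.76, 0.65, 0.001]
wrist_force: [0.6, -0.4, 0.6]
opening: -0.0
```

```bash
python3 tip.py
```

```text
tip box [-0.001 -0.079  0.189] F box [ 0.628 -0.331  0.558] z [-0.003  0.004 -1.   ] q [-0.461  0.191  1.686  0.003  1.269 -0.306] 19.6
lid angle est [0.981 0.992 0.998 1.002 1.006] 2263
lid angle est [-0.02   1.009  1.014  1.019  2.89 ] 2243
```

Call:
{"name": "drive_tool", "arguments": {
  "commands": [
    [[0.2, 0, 0, 0, 0, 0, 255], [0.2, 0, 0, 0, 0, 0, 255], [0.2, 0, 0, 0, 0, 0, 255], [0.2, 0, -0.05, 0, 0, 0, 255], [0.2, 0, -0.05, 0, 0, 0, 255], [0.2, 0, -0.05, 0, 0, 0, 255], [0.2, 0, -0.1, 0, 0, 0, 255], [0.2, 0, -0.1, 0, 0, 0, 255], [0, 0, 0, 0, 0, 0, 255]]
  ]
}}

```text
time_s: 20.6
eef_pos: [0.5573, -0.0609, 0.3882]
eef_rot: [0.007, 0.76, 0.65, 0.002]
wrist_force: [-9.2, -14.8, 30.6]
opening: 0.003
```

```bash
python3 tip.py
```

```text
tip box [ 0.004 -0.003  0.215] F box [ -6.781 -16.023  30.594] z [ 0.012 -0.006 -1.   ] q [-0.319  0.16   1.665 -0.004  1.303 -0.162] 20.6
lid angle est [1.243 1.259 1.264 1.267 1.27 ] 1299
lid angle est [-0.043 -0.02   1.281  1.286  2.958] 1486
```

Call:
{"name": "drive_tool", "arguments": {
  "commands": [
    [[-0.1, 0, -0.25, 0, 0, 0, 255], [-0.3, 0, -0.1, 0, 0, 0, 255], [-0.5, 0, 0, 0, 0, 0, 255], [-0.5, 0, 0, 0, 0.75, 0, 255], [-0.5, 0, 0, 0, 0.75, 0, 255], [0, 0, 0, 0, 0.75, 0, 255], [0, 0, 0, 0, 0.75, 0, 255], [0, 0, 0, 0, 0, 0, 255]]
  ]
}}

```text
time_s: 21.5
eef_pos: [0.5404, -0.1536, 0.3936]
eef_rot: [-0.137, 0.744, 0.635, 0.159]
wrist_force: [0.1, -0.5, -1.2]
opening: -0.001
```

```bash
python3 tip.py;  python3 - <<'E'
from h import *
from bench import ctrl
np.set_printoptions(precision=3,suppress=True)
o=ctrl.get_obs();R=toolR(24,'x')
for y,z in((-.02,.225),(.04,.23),(.1,.235),(.135,.235)): delta(o,B(0,y,z)-.173*R[:,2],R)
E
```

```text
tip box [-0.    -0.024  0.236] F box [ 0.16  -0.435 -1.159] z [-0.001  0.412 -0.911] q [-0.588  0.197  1.638  0.383  1.5   -0.495] 21.5
lid angle est [-0.027  1.255  1.263  1.267  1.27 ] 1596
lid angle est [-0.046 -0.02   1.28   1.286  2.953] 1533
shift [-0.007 -0.002  0.24 ] turn [-0.006 -0.005 -0.009]
shift [ 1.129 -0.003  0.638] turn [-0.006 -0.005 -0.009]
shift [ 2.266 -0.004  1.035] turn [-0.006 -0.005 -0.009]
shift [ 2.905 -0.004  1.32 ] turn [-0.006 -0.005 -0.009]
```

Call:
{"name": "drive_tool", "arguments": {
  "commands": [
    [[0, 0, 0.2, 0, 0, 0, 255], [0.19, 0, 0.07, 0, 0, 0, 255], [0.19, 0, 0.07, 0, 0, 0, 255], [0.19, 0, 0.07, 0, 0, 0, 255], [0.19, 0, 0.07, 0, 0, 0, 255], [0.19, 0, 0.07, 0, 0, 0, 255], [0.19, 0, 0.07, 0, 0, 0, 255], [0, 0, 0, 0, 0, 0, 255]]
  ]
}}

```text
time_s: 22.4
eef_pos: [0.5514, -0.0875, 0.3914]
eef_rot: [-0.134, 0.743, 0.636, 0.159]
wrist_force: [-0.5, -1.3, 0.5]
opening: -0.0
```

```bash
python3 tip.py
```

```text
tip box [0.001 0.042 0.233] F box [-0.335 -1.368  0.531] z [ 0.002  0.408 -0.913] q [-0.475  0.175  1.668  0.402  1.446 -0.402] 22.4
lid angle est [-0.04   0.926  1.481  1.488  1.49 ] 746
lid angle est [-0.057 -0.032  1.457  2.835  2.989] 1147
```

Call:
{"name": "drive_tool", "arguments": {
  "commands": [
    [[0.18, 0, 0.075, 0, 0, 0, 255], [0.18, 0, 0.075, 0, 0, 0, 255], [0.18, 0, 0.075, 0, 0, 0, 255], [0.18, 0, 0.075, 0, 0, 0, 255], [0.18, 0, 0.075, 0, 0, 0, 255], [0.18, 0, 0.075, 0, 0, 0, 255], [0.18, 0, 0.08, 0, 0, 0, 255], [0, 0, 0, 0, 0, 0, 255]]
  ]
}}

```text
time_s: 23.3
eef_pos: [0.5614, -0.0199, 0.3912]
eef_rot: [-0.137, 0.743, 0.636, 0.159]
wrist_force: [-0.6, -0.3, 0.0]
opening: -0.0
```

```bash
python3 tip.py
```

```text
tip box [-0.     0.111  0.233] F box [-0.574 -0.378  0.013] z [-0.001  0.41  -0.912] q [-0.355  0.168  1.677  0.42   1.402 -0.293] 23.3
lid angle est [1.838 1.86  1.876 1.886 1.895] 1418
lid angle est [-0.038  1.855  1.892  1.901  2.904] 2133
```

Call:
{"name": "drive_tool", "arguments": {
  "commands": [
    [[0.09, 0, 0.04, 0, 0, 0, 255], [0.09, 0, 0.04, 0, 0, 0, 255], [0.09, 0, 0.04, 0, 0, 0, 255], [0.09, 0, 0.04, 0, 0, 0, 255], [0.09, 0, 0.04, 0, 0, 0, 255], [0, 0, 0, 0, 0, 0, 255]]
  ]
}}

```text
time_s: 24.0
eef_pos: [0.5655, 0.0041, 0.3919]
eef_rot: [-0.136, 0.743, 0.636, 0.159]
wrist_force: [-0.0, -0.8, 0.1]
opening: 0.003
```

```bash
python3 tip.py
```

```text
tip box [0.    0.135 0.234] F box [ 0.118 -0.806  0.063] z [ 0.     0.41  -0.912] q [-0.311  0.169  1.674  0.425  1.385 -0.254] 24.0
lid angle est [1.981 1.999 2.016 2.025 2.032] 1801
lid angle est [-0.036  1.998  2.029  2.039  2.88 ] 2375
```

Call:
{"name": "drive_tool", "arguments": {
  "commands": [
    [[0.07, 0, 0.03, 0, 0, 0, 255], [0.07, 0, 0.03, 0, 0, 0, 255], [0.07, 0, 0.03, 0, 0, 0, 255], [0.04, 0, 0.02, 0, 0, 0, 255], [0, 0, 0, 0, 0, 0, 255]]
  ]
}}

```text
time_s: 24.6
eef_pos: [0.567, 0.0125, 0.3923]
eef_rot: [-0.132, 0.744, 0.636, 0.155]
wrist_force: [-11.6, -28.9, 6.9]
opening: -0.002
```

```bash
python3 tip.py
```

```text
tip box [0.001 0.141 0.234] F box [ -6.969 -30.294   6.887] z [ 0.001  0.399 -0.917] q [-0.292  0.17   1.671  0.414  1.377 -0.232] 24.6
lid angle est [2.014 2.031 2.048 2.057 2.064] 1879
lid angle est [-0.035  2.032  2.061  2.071  2.873] 2419
```

The lid is on its stop (30 N reaction). Retreat and check everything.

Call:
{"name": "drive_tool", "arguments": {
  "commands": [
    [[-0.3, 0, -0.1, 0, 0, 0, 255], [-0.6, 0, -0.2, 0, 0, 0, 255], [-0.7, 0, -0.3, 0, 0, 0, 255], [-0.7, 0, -0.5, 0, 0, 0, 255], [-0.7, 0, -0.5, 0, 0, 0, 255], [-0.5, 0, -0.5, 0, 0, 0, 255], [0, 0, 0, 0, 0, 0, 255], [0, 0, 0, 0, 0, 0, 255], [0, 0, 0, 0, 0, 0, 255]]
  ]
}}

```text
time_s: 25.6
eef_pos: [0.5361, -0.1824, 0.4154]
eef_rot: [-0.137, 0.743, 0.636, 0.159]
wrist_force: [0.1, 0.5, -0.3]
opening: -0.001
```

```bash
python3 tip.py; python3 - <<'E'
from h import *
from bench import ctrl
np.set_printoptions(precision=4,suppress=True)
Bx=np.c_[xb,yb,zb]
for n in("top","scene"):
    c=ctrl.camera(n);Pw=cloud(c);P=(Pw-box)@Bx;W=Pw[(abs(Pw[...,2]-.126)<.006)&(np.hypot(Pw[...,0]-.616,Pw[...,1]-.22)<.06)]
    if len(W)>50: print(n,len(W),cv2.minEnclosingCircle(W[:,:2].astype(np.float32)))
    m=(abs(abs(P[...,0])-.08)<.02)&(P[...,2]>.12)&(P[...,1]<.24)&(P[...,1]>.08); Q=P[m][:,1:]
    p=np.polyfit(Q[:,1],Q[:,0],1); print(n,"lid slope angle",np.pi/2+np.arctan(p[0]),len(Q))
    cv2.imwrite(f"pics/end_{n}.png",c["pixels"][:,:,::-1])
a=cv2.imread("pics/end_top.png")[80:380,140:500];b=cv2.imread("pics/end_scene.png")[120:420,150:510]
cv2.imwrite("pics/end.png",cv2.resize(cv2.hconcat([a,b]),(800,333)))
E
```

```text
tip box [-0.    -0.054  0.258] F box [ 0.05   0.563 -0.348] z [-0.001  0.411 -0.912] q [-0.634  0.193  1.597  0.373  1.558 -0.523] 25.6
lid angle est [-0.024  2.017  2.043  2.056  2.063] 2200
lid angle est [-0.035  2.031  2.061  2.071  2.877] 2441
top 1355 ((0.6152175068855286, 0.21933595836162567), 0.04514527693390846)
top lid slope angle 2.1108509416779593 2223
scene 1204 ((0.6180923581123352, 0.22276820242404938), 0.04718352481722832)
scene lid slope angle 2.1152980779794976 1971
```

View pics/end.png

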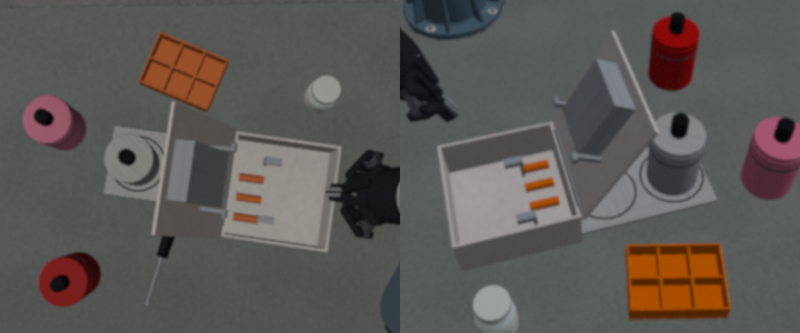

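```bash
python3 -c "
from bench import ctrl
print(ctrl.hand_in())"
```

```text
the job is handed in; nothing more can be done
None
```

The pot now stands in the far ring and the lid leans back on its stop. I handed the job in at about 26 s of the 69 s allowed.

- **Pot:** I gripped the steel pot by its knob and slid it along the plate. In the last pictures it is upright and about 1–2 mm from the far ring's centre, in both views.
- **Lid:** I hooked the closed fingertips under the paddle, pulled it and carried the lid round its hinge to about 0.8 rad with the paddle still pulled. After withdrawing, I pushed the lid over from its underside.
- **Lid angle:** The slope of the lid face gives 2.11 rad in both views. A cruder per-point estimate gave 2.04–2.06 rad, also above 1.98, and I felt the stop at 30 N.
- **Trouble on the way:** Two pushes built up about 30 N of upward force. The first time the fingertip wedged against the dish wall. The second was probably the gripper's body on the lid edge, which has a 40 N limit; both times I backed off and changed the contact.
- **Not confirmed:** The paddle's spring-back was not measured, because its face was hidden in the last pictures; nothing touches it. The tray, jar, screwdriver and the look-alikes look unmoved, but I judged that by eye only.

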